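Set the needle-spring compressor to its middle notch

TASK

On the spring compressor bolted to the bench, tip the thrown-back catch over with a light push of the fingertips so that it lies on the ratchet bar. Then push the slide in slowly and steadily against its spring until the catch has clicked past the middle one of the three notches, but not the last one, and let the slide come back onto the catch, so that the spring stays held at the middle notch. Only push: grip or lift nothing, and leave the other things on the bench where they are.

Things in the scene. Friction and masses are not known exactly. Their poses are not given: they have to be found in the camera images.
- compressor: spring compressor bolted to the bench: grey base plate 300 x 120 x 12 mm, origin under its centre. Its x is the direction in which the slide is pushed, y left of it. In mm: coil spring along x at y 0, z 60, between push plate and grey fixed head (x 0 to 35, y -51 to 60, up to z 93). Ratchet bar (y 26 to 46, top z 60, teeth 6 high) runs from push plate through head, under the catch
- push_face (a point): centre of the front face of the slide's push plate: upright aluminium plate 96 wide (y), z 24 to 92 above the bench, 12 thick. Moves with the slide; 60 above the bench and, slide fully out, at x -115, y 0 (mm) of the compressor, with its axes: push along +x, at 0.1 m/s or less. In front of it lie only the base plate, the rail end and a stop pin, none above z 30
- slide (a joint): travel in m: 0 = fully out (start), grows as pushed in along +x, 0.060 = end. The spring pushes back with about 6 N at 0, 15 N at 0.060. With the catch down, the catch rides over each tooth on the way in and blocks it on the way back: notches hold the slide at 0.016, 0.034 (middle), 0.052. The catch drops into a notch once the slide is 3 mm past it; aim half-way to the next one
- catch (a joint): angle of the catch in rad: 0 = down, tip on the floor of a notch; about 0.15 = tip on top of a tooth; 2.1 = upright; 2.40 = thrown back (start), leaning 18 degrees towards the push plate against its stop pin. Loose hinge, 70 g part: pushed somewhat past upright (below about 1.8) it falls onto the bar by its own weight
- catch_pivot (a point): pivot of the catch in the head, fixed: at x 15, y 36, z 84 mm of the compressor, with its axes; hinge line along y. The catch is a steel bar 18 wide (y), 8 thick, 47 long from pivot to tip, with a 7 mm finger pin that sticks out 20 to the left of it near the tip
- spray_gun: suction-feed spray gun standing on its aluminium cup (cup 92 wide, whole gun 190 high); origin under the centre of the cup (bystander, in mm)
- paint_tin: closed white 1-litre paint tin, 104 across, 121 high; origin under its centre (bystander, in mm)
- thinner: white plastic thinner bottle, 68 across, 170 high; origin under its centre (bystander, in mm)
- tape_roll: roll of masking tape lying flat to the right of the compressor, 100 across, 25 high; origin under its centre (bystander, in mm)
- wrench: steel spanner 160 long, lying flat to the right of the compressor; origin under its middle, x along its length (bystander, in mm)
- screwdriver: screwdriver 180 long, lying flat; origin under its middle, x along its length (bystander, in mm)
- spare_spring: loose coil spring standing on end to the left of the compressor, 24 across, 55 high; origin under its centre (bystander, in mm)
- air_cap: brass air cap of a spray gun with two horns, lying flat to the left of the compressor, 36 across, 20 high; origin under its centre (bystander, in mm)
- catch_tip (a point): middle of the catch's tip edge, moves with the catch. Thrown back (start): about x 0, y 36, z 127 mm of the compressor, the bar standing nearly upright between pivot and tip, free above z 95; pushed high up along the compressor's +x it swings over. Catch down: at about x 54, y 36, z 63

How it is judged:
By the outcome, as a careful person would: the job done as asked, in the order asked, and still so for the second after the job is handed in, with the robot touching nothing.
It also fails if it takes over 48 s, if anything falls off the work surface, if the arm or the gripper's body presses on something with over 40 N, if the wrist force passes 120 N, or if a joint passes its speed limit or range.

ROBOT

A 7-joint arm with a two-finger parallel gripper is mounted at the origin on the work surface. World frame = base frame: x ahead of the robot, y to its left, z up, the work surface at z = 0. Lengths are in m, angles in rad, forces in N, time in s.
With the tool pointing down it reaches from about 0.35 to 0.9 m from the base axis. Payload 8.1 kg.
Tool frame: the origin (TCP) lies at the very end of the fingers, on their centre line; the grasp point (between the pads) lies 19 mm behind it; z points along the fingers, x is the direction in which the jaws open and shut, and the axes are right-handed (so a half turn about z gives the same grasp; the last joint's range is limited). The gripper opens to 85 mm and grips with 20 to 120 N. Pads are 22 mm wide; open, the fingers measure 114 mm over their backs; the gripper's body (76 mm by 85 mm) begins 54 mm behind the grasp point. The pads swing forward as they close: fully open they stand 13 mm farther back than shut.
Start: joints at [-1.276, 0.434, 0.025, 1.573, -0.012, 1.134, -0.075], TCP at [0.242, 0.576, 0.209] pointing down, gripper open.
Joint ranges: [-2.62, 2.62], [-0.44, 2.09], [-1.27, 1.32], [0.08, 2.57], [-1.32, 4.46], [0.12, 2], [-2.74, 2.74]. Speed limits (rad/s): [2.22, 2.22, 3.01, 3.01, 3.14, 3.14, 3.14].

INTERFACE

Orientations are given as a unit quaternion [w, x, y, z].
In Python, from plant import bot, claw, telemetry, optics, ticket gives the robot as it stands. Calls block until the motion is done:
- bot.goto(position, orientation): joint-space move of the TCP to a pose.
- bot.move_linear(position, velocity=0.15, rotation=None, guard=None): straight line of the TCP; rotation=None keeps the orientation; velocity is the mean speed in m/s. With guard (N) it stops when the force on the tool has changed by that much, and returns True; else False.
- bot.goto_joints(angles): joint-space move.
- claw.grip(opening, grip_force=None): opening from 0.0 (shut) to 1.0 (fully open); grip_force is the grip in N (None keeps the last); returns when the fingers have stopped.
- bot.dwell(seconds).
- bot.solve_ik(position, orientation): joint angles nearest the present ones, or None.
- telemetry.observe(): the state.
- optics.snapshot(name): name is "side" or "top" or "wrist"; returns a dict with "color" (400x640x3 uint8, red, green, blue), "range_z" (400x640 float32, m along the optical axis (not along the pixel's ray), 0 where there is no reading), "fovy" (degrees; the focal length in pixels is half the picture's height over the tangent of half this angle, whatever the lens; pixels are square), "cx", "cy" (the principal point, pixels), "R" (3x3) and "t" (3): a world point X has camera coordinates R X + t. Camera axes: x right, y down, z forward; pixel columns grow to the right and rows downward; lengths in m; the calibration is good to about 2 mm. A picture is of the moment at which its call begins.
A pose or a line that the arm cannot do raises bot.MotionError and nothing moves.
- ticket.finish_job(): hands the job in, once; it reports no verdict.
The state is a dict: "time_s": time; "joint_pos": joint angles; "joint_velocities": joint speeds; "tau": joint torques, N m; "tcp_pos": TCP position; "tool_rot": TCP orientation; "wrist_force": force on the tool from outside, world axes, zero at the start; "wrist_torque": the same for the moment, N m; "gripper_width": opening from 0.0 (shut) to 1.0 (fully open).
Only numpy, scipy, OpenCV 4.12 (cv2) and the standard library are available. Lean on these libraries where they do the work, as an engineer would, in place of code of your own. Each camera call takes 0.05 s, during which the arm holds its last target.

## Working session

There is one attempt and no reset: what is moved stays moved. The work goes in short steps, each a Python script; the robot and the scene stay as the last script left them, time stands still between calls to the robot, and variables do not carry over. Pictures are saved under pics/ and viewed, and the job is handed in when it is done.

```bash
ls; mkdir -p pics
python3 - <<'E'
from plant import bot, claw, telemetry, optics, ticket
import cv2,numpy as np
s=telemetry.observe();print(s)
for n in ("side","top","wrist"):
    d=optics.snapshot(n);np.savez(f"{n}0.npz",**d);cv2.imwrite(f"pics/{n}0.png",d["color"][:,:,::-1]);print(n,d["fovy"],d["cx"],d["cy"],d["R"],d["t"])
E
```

```text
pics
{'time_s': 0.0, 'joint_pos': array([-1.27560705,  0.43520102,  0.02497637,  1.57409205, -0.01158895,
        1.1339962 , -0.07509359]), 'joint_velocities': array([ 0.00011938, -0.00218705, -0.00091861,  0.00051511, -0.00114922,
        0.00015662,  0.00053799]), 'tau': array([ 4.51483384e-04, -6.70478797e+01,  1.02509782e+00, -3.16210091e+01,
        1.56203436e-02,  1.26070005e-02,  6.27804752e-05]), 'tcp_pos': array([0.24196608, 0.57568039, 0.20794163]), 'tool_rot': array([ 4.90654884e-04,  8.32897734e-01,  5.53426384e-01, -6.01063619e-04]), 'wrist_force': array([ 0.27464018, -0.27063399,  0.51573544]), 'wrist_torque': array([0.03821033, 0.05260523, 0.01848876]), 'gripper_width': 1.002017641145403}
side 49.278328853800005 313.75048446614164 202.48032322938153 [[ 0.72498052 -0.68876233  0.00311425]
 [-0.47247056 -0.50059498 -0.72538006]
 [ 0.50117344  0.52441502 -0.68834154]] [-0.43882328  0.33573468  0.96321783]
top 52.99468077981818 322.00499848358584 196.50655707120768 [[-0.02757425 -0.99942812 -0.01957271]
 [-0.99257865  0.02969467 -0.11792303]
 [ 0.1184368   0.01617582 -0.99282983]] [0.00603101 0.593953   1.11657701]
wrist 60.76709393769014 316.1699812535389 206.23105617753453 [[ 3.87140194e-01  9.22020602e-01 -6.93166572e-04]
 [ 8.79809054e-01 -3.69191231e-01  2.99389149e-01]
 [ 2.75787052e-01 -1.16515427e-01 -9.54130839e-01]] [-0.62464561 -0.03822352  0.37826022]
```

View pics/side0.png

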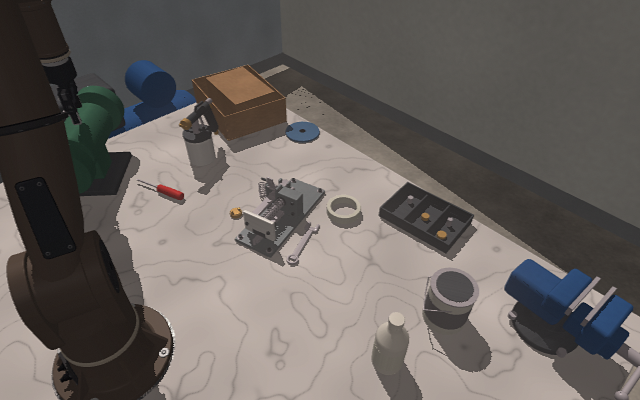

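View pics/top0.png

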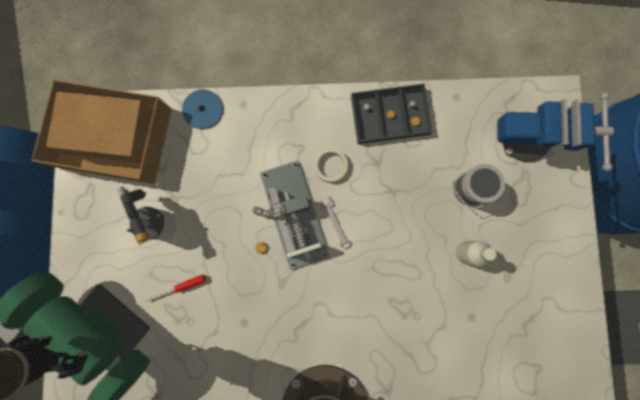

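The side view shows the compressor at about (280,215), with the push plate in front at (258,222). In the top view the base plate runs from (262,170) to (327,262), the push plate is at (303,250) and the head at (290,200). The push direction is up and slightly left. Next I'll enlarge these areas and compute the points.

```bash
cat > h.py <<'E'
import numpy as np,cv2
def load(n): return dict(np.load(n))
def cloud(d):
    f=200/np.tan(np.radians(d["fovy"])/2);v,u=np.mgrid[:400,:640];z=d["range_z"]
    C=np.stack([(u-d["cx"])/f*z,(v-d["cy"])/f*z,z],-1)
    P=(C-d["t"])@d["R"];P[z<=0]=np.nan;return P
def proj(d,X):
    f=200/np.tan(np.radians(d["fovy"])/2);c=np.asarray(X)@d["R"].T+d["t"]
    return np.stack([c[...,0]/c[...,2]*f+d["cx"],c[...,1]/c[...,2]*f+d["cy"]],-1)
def ray(d,u,v,z):
    f=200/np.tan(np.radians(d["fovy"])/2);o=-d["R"].T@d["t"];r=d["R"].T@np.array([(u-d["cx"])/f,(v-d["cy"])/f,1]);return o+r*(z-o[2])/r[2]
def crop(d,box,k,fn):
    u0,v0,u1,v1=box;cv2.imwrite(fn,cv2.resize(d["color"][v0:v1,u0:u1,::-1],None,fx=k,fy=k,interpolation=cv2.INTER_CUBIC))
E
python3 - <<'E'
from h import *
t=load("top0.npz");s=load("side0.npz")
crop(t,(235,150,365,280),4.6,"pics/topc.png");crop(s,(215,160,345,265),5,"pics/sidec.png")
P=cloud(t)
for (u,v) in [(303,250),(290,200),(280,175),(350,215),(320,225),(300,300)]: print(u,v,P[v,u].round(3))
E
```

```text
303 250 [0.444 0.043 0.09 ]
290 200 [0.581 0.076 0.086]
280 175 [0.664 0.111 0.013]
350 215 [ 0.541 -0.091  0.002]
320 225 [ 0.514 -0.002  0.003]
300 300 [ 0.3    0.061 -0.002]
```

View pics/topc.png

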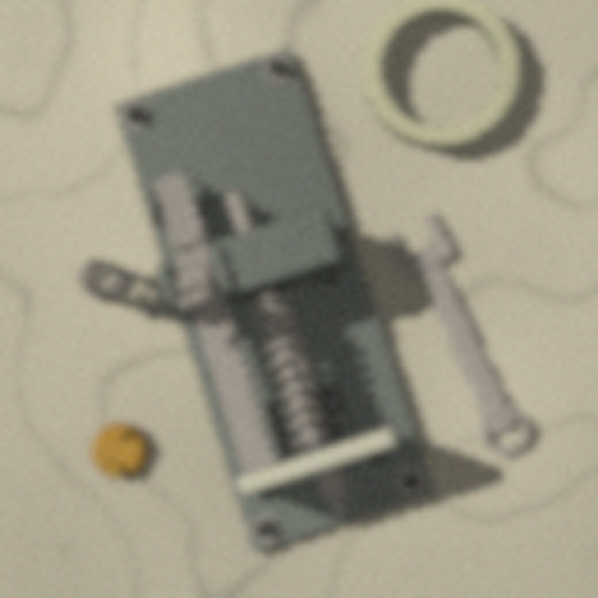

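View pics/sidec.png

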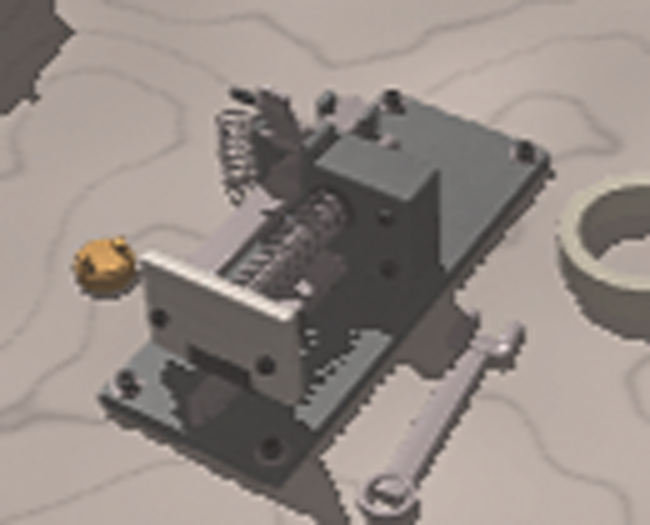

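The enlarged top view shows the base plate corners at crop pixels (118,105), (300,52) and (262,550). The white push plate's top edge runs from (240,487) to (398,437), and the catch lies by (195,290). The spare spring stands close to the left of the catch, at about (110,280), so I'll keep clear of it. Next is the compressor pose.

Run:
```python
from h import *
t=load("top0.npz");s=load("side0.npz")
P=cloud(t);S=cloud(s)
# base plate: z 8-17
for nm,Q in(("top",P),("side",S)):
    m=(abs(Q[...,2]-.012)<.006)&(abs(Q[...,0]-.54)<.2)&(abs(Q[...,1]-.06)<.14)
    lab=cv2.connectedComponents(m.astype(np.uint8))[1]
    # plate = union within area by rect of large comps
    pts=[Q[lab==i][:,:2] for i in range(1,lab.max()+1) if (lab==i).sum()>60]
    A=np.vstack(pts).astype(np.float32);r=cv2.minAreaRect(A*1000);print(nm,len(A),np.median(Q[m][:,2]),r)
    m=(Q[...,2]>.083)&(Q[...,2]<.1)&(Q[...,0]>.40)&(Q[...,0]<.50)&(abs(Q[...,1]-.05)<.1)
    A=Q[m][:,:2].astype(np.float32);r=cv2.minAreaRect(A*1000);print(" plate",len(A),A.mean(0),np.median(Q[m][:,2]),r)
    m=(Q[...,2]>.086)&(Q[...,2]<.1)&(Q[...,0]>.52)&(Q[...,0]<.64)&(abs(Q[...,1]-.07)<.1)
    A=Q[m][:,:2].astype(np.float32);r=cv2.minAreaRect(A*1000);print(" head",len(A),A.mean(0),r)
k=4.6
c=[np.array([235+a/k,150+b/k]) for a,b in[(118,105),(300,52),(430,500),(262,550)]]
C=np.array([ray(t,*x,.012) for x in c]);print(C.round(4),C.mean(0),[np.linalg.norm(C[i]-C[i-1]) for i in range(4)])
e=np.array([ray(t,235+a/k,150+b/k,.092) for a,b in[(240,487),(398,437)]]);print(e,e.mean(0),np.linalg.norm(e[1]-e[0]))
print(np.degrees(np.arctan2((C[0]-C[3])[1],(C[0]-C[3])[0])),np.degrees(np.arctan2((C[1]-C[2])[1],(C[1]-C[2])[0])),np.degrees(np.arctan2((e[0]-e[1])[1],(e[0]-e[1])[0]))-90)
```

```text
top 2714 0.011165095609096311 ((545.5562744140625, 83.1611557006836), (299.94342041015625, 256.6167297363281), 16.615232467651367)
 plate 157 [0.4440921  0.04094627] 0.09076754096182937 ((444.0183410644531, 41.197879791259766), (11.028904914855957, 94.62074279785156), 16.74716567993164)
 head 158 [0.5590918  0.09197608] ((563.2298583984375, 82.84964752197266), (33.16473388671875, 109.82966613769531), 16.68224334716797)
side 2009 0.011647947263402528 ((559.5703125, 55.29309844970703), (266.05438232421875, 340.4965515136719), 89.84333801269531)
 plate 170 [0.44288272 0.04277247] 0.09065742943111559 ((443.87548828125, 43.598934173583984), (14.621403694152832, 94.4501953125), 16.625890731811523)
 head 119 [0.55694294 0.08865122] ((561.6110229492188, 84.92857360839844), (32.940120697021484, 108.58739471435547), 18.081024169921875)
[[ 0.6726  0.1689  0.012 ]
 [ 0.7036  0.051   0.012 ]
 [ 0.4161 -0.0243  0.012 ]
 [ 0.3881  0.0814  0.012 ]] [0.54508656 0.0692466  0.012     ] [np.float64(0.2976907883131408), np.float64(0.12189580174620265), np.float64(0.2971943033332521), np.float64(0.10937832829822917)]
[[ 0.42940944  0.08598678  0.092     ]
 [ 0.45583965 -0.00704327  0.092     ]] [0.44262454 0.03947176 0.092     ] 0.09671166740864014
17.085212434058384 14.675207378758776 15.860062414104874
```

```bash
cat >> h.py <<'E'
O=np.array([.5484,.0735]);A=np.radians(16.7);EX=np.array([np.cos(A),np.sin(A)]);EY=np.array([-np.sin(A),np.cos(A)])
def W(x,y,z): return np.append(O+x/1000*EX+y/1000*EY,z/1000)
def L(X): d=X[...,:2]-O;return np.stack([d@EX,d@EY,X[...,2]],-1)*1000
a=A+np.pi/2;Q=np.array([0,np.cos(a/2),np.sin(a/2),0])
E
python3 - <<'E'
from h import *
from plant import bot,telemetry
for n in("top0.npz","side0.npz"):
    d=load(n);l=L(cloud(d));m=(l[...,2]>99)&(l[...,2]<140)&(abs(l[...,0])<60)&(abs(l[...,1]-36)<50)
    print(n,m.sum());print(l[m].round(0)[::3].tolist())
    g=cloud(d);m=(g[...,2]>.1)&(g[...,0]>.3)&(g[...,0]<.8)&(g[...,1]>.25)&(g[...,1]<.6);print(g[m].min(0),g[m].max(0))
    print(proj(d,W(0,36,127)),proj(d,W(15,36,84)))
for p in [W(-40,36,250),W(-40,36,108),W(20,36,108),W(-160,0,200),W(-160,0,50),W(-80,0,50)]:
    q=bot.solve_ik(p,Q);print(p.round(3),None if q is None else np.round(q,2))
E
```

```text
top0.npz 54
[[10.0, 27.0, 101.0], [9.0, 33.0, 104.0], [7.0, 26.0, 100.0], [6.0, 35.0, 111.0], [2.0, 27.0, 125.0], [3.0, 37.0, 125.0], [-0.0, 29.0, 129.0], [4.0, 47.0, 117.0], [-0.0, 38.0, 129.0], [-2.0, 31.0, 124.0], [3.0, 55.0, 119.0], [1.0, 47.0, 118.0], [-2.0, 39.0, 124.0], [-4.0, 32.0, 122.0], [1.0, 56.0, 119.0], [-2.0, 48.0, 119.0], [-4.0, 40.0, 119.0], [-1.0, 56.0, 118.0]]
[0.30005657 0.4160153  0.100021  ] [0.79995145 0.59999138 0.19798137]
[276.7138499  214.78900599] [277.13569898 210.74652534]
side0.npz 66
[[3.0, 66.0, 119.0], [0.0, 64.0, 119.0], [3.0, 56.0, 120.0], [-0.0, 40.0, 129.0], [-1.0, 64.0, 116.0], [2.0, 56.0, 117.0], [2.0, 45.0, 122.0], [2.0, 35.0, 126.0], [-2.0, 57.0, 116.0], [-1.0, 47.0, 120.0], [4.0, 40.0, 119.0], [4.0, 30.0, 123.0], [-2.0, 40.0, 120.0], [2.0, 32.0, 120.0], [-1.0, 41.0, 115.0], [0.0, 31.0, 118.0], [4.0, 44.0, 106.0], [-4.0, 28.0, 119.0], [2.0, 43.0, 104.0], [1.0, 32.0, 110.0], [5.0, 39.0, 100.0], [5.0, 29.0, 105.0]]
[0.30022822 0.4128711  0.1000753 ] [0.79973143 0.59996459 0.19605409]
[269.2336828  179.02566678] [273.2040258  187.57926938]
[0.5   0.096 0.25 ] [-0.49  0.21  0.23  1.8  -0.05  1.14  1.62]
[0.5   0.096 0.108] [-0.4   0.36  0.13  1.98 -0.06  0.8   1.63]
[0.557 0.114 0.108] [-0.36  0.45  0.09  1.84 -0.05  0.86  1.62]
[0.395 0.028 0.2  ] [-0.59  0.05  0.41  2.12 -0.02  0.97  1.7 ]
[0.395 0.028 0.05 ] [-0.38  0.31  0.22  2.3  -0.13  0.54  1.8 ]
[0.472 0.051 0.05 ] [-0.33  0.41  0.14  2.12 -0.09  0.62  1.74]
```

The measured catch points match the given geometry to within 2–3 mm. I'll go in with the gripper shut and push the catch over lightly.

Run:
```python
from h import *
from plant import bot,claw,telemetry,optics
p=telemetry.observe()["tcp_pos"]
bot.move_linear(p+[0,0,.12],.25)
claw.grip(0.0,20)
bot.goto(W(-45,36,250),Q)
bot.move_linear(W(-45,36,112),.15)
s=telemetry.observe();print(s["time_s"],L(s["tcp_pos"]),s["wrist_force"],s["gripper_width"])
for n in("side","wrist"):
    d=optics.snapshot(n);np.savez(n+"1.npz",**d)
crop(load("side1.npz"),(190,120,350,265),5,"pics/side1.png");crop(load("wrist1.npz"),(0,0,640,400),1,"pics/wrist1.png")
```

```text
4.5917 [-44.38988127  36.01269351 112.66055893] [ 0.20353948  0.37736337 -0.95217492] 0.001090677437975558
```

View pics/side1.png

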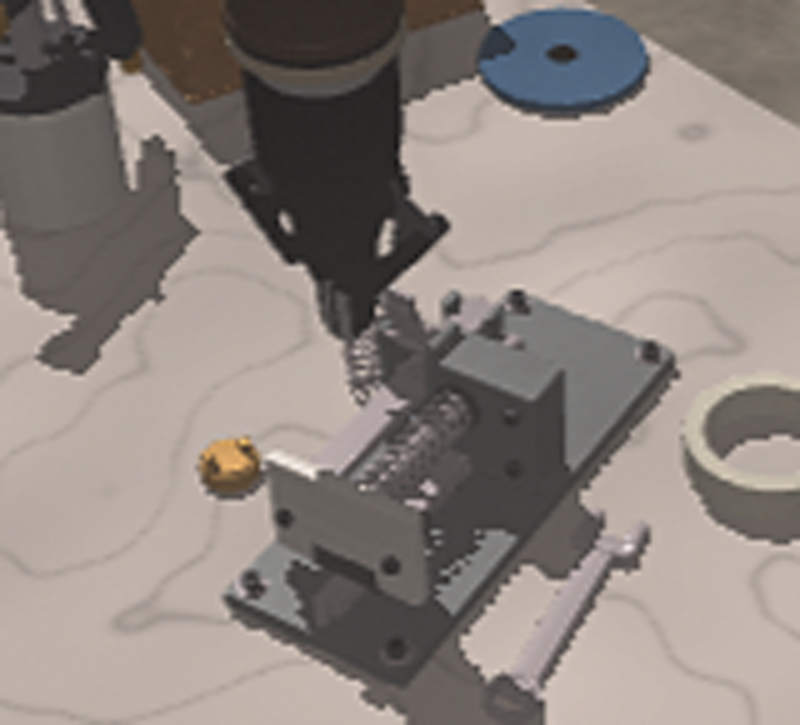

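View pics/wrist1.png

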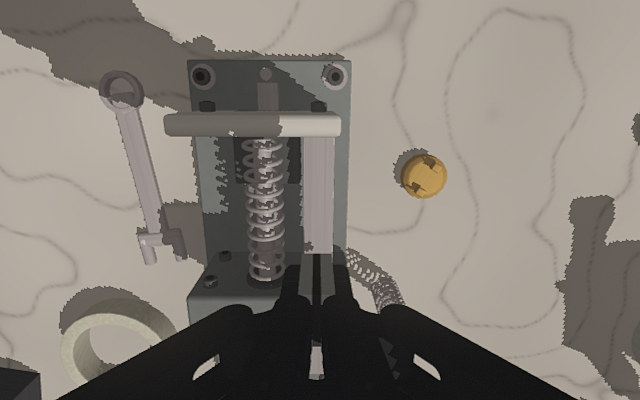

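The fingertips are shut and lined up with the catch bar: in the wrist view they straddle the ratchet bar line at (318,280). The spare spring at (375,280) and the air cap at (424,177) are clear. Now I push the catch over.

Run:
```python
from h import *
from plant import bot,claw,telemetry,optics
print(bot.move_linear(W(-15,36,112),.08,guard=6))
for x in (0,8,14,19):
    g=bot.move_linear(W(x,36,112),.05,guard=6);s=telemetry.observe();print(x,g,L(s["tcp_pos"]).round(1),s["wrist_force"].round(2))
bot.move_linear(W(-20,36,125),.15)
bot.move_linear(W(-60,36,220),.2)
s=telemetry.observe();print(s["time_s"],s["wrist_force"])
for n in("side","wrist"):
    d=optics.snapshot(n);np.savez(n+"2.npz",**d)
crop(load("side2.npz"),(190,120,350,265),5,"pics/side2.png");crop(load("wrist2.npz"),(0,0,640,400),1,"pics/wrist2.png")
d=load("side2.npz");l=L(cloud(d));m=(l[...,2]>96)&(l[...,2]<140)&(abs(l[...,0])<60)&(abs(l[...,1]-36)<50);print(m.sum())
m=(l[...,2]>55)&(l[...,2]<95)&(l[...,0]>10)&(l[...,0]<70)&(abs(l[...,1]-50)<22);print(l[m].round(0)[::2].tolist())
```

```text
False
0 False [1.000e-01 3.600e+01 1.119e+02] [-0.03 -0.04  0.78]
8 False [  8.3  36.  112. ] [-0.82 -0.75 -0.44]
14 False [ 14.4  36.  112. ] [ 0.1  -0.07 -0.02]
19 False [ 19.3  36.  112. ] [-0.33  0.82 -0.37]
7.5833 [ 0.30497676 -0.61926577 -0.47028936]
69
[[66.0, 54.0, 67.0], [65.0, 50.0, 65.0], [67.0, 52.0, 59.0], [68.0, 45.0, 61.0], [66.0, 52.0, 56.0], [66.0, 44.0, 60.0], [69.0, 39.0, 59.0], [13.0, 55.0, 91.0], [58.0, 45.0, 61.0], [64.0, 39.0, 59.0], [64.0, 32.0, 62.0], [11.0, 54.0, 89.0], [21.0, 30.0, 92.0], [54.0, 46.0, 60.0], [58.0, 32.0, 63.0], [65.0, 29.0, 59.0], [14.0, 29.0, 94.0], [24.0, 29.0, 86.0], [17.0, 31.0, 87.0], [13.0, 29.0, 87.0], [12.0, 45.0, 77.0], [15.0, 48.0, 69.0], [24.0, 48.0, 62.0], [13.0, 50.0, 66.0], [22.0, 50.0, 59.0], [23.0, 43.0, 62.0], [13.0, 51.0, 62.0], [17.0, 46.0, 61.0], [20.0, 42.0, 60.0], [12.0, 43.0, 62.0], [18.0, 40.0, 59.0], [15.0, 35.0, 60.0]]
```

View pics/side2.png

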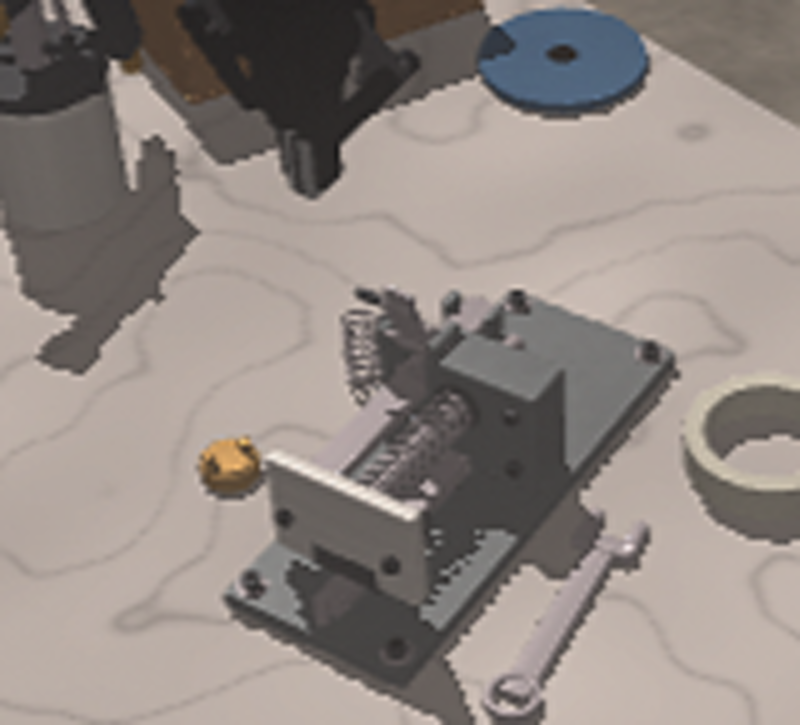

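View pics/wrist2.png

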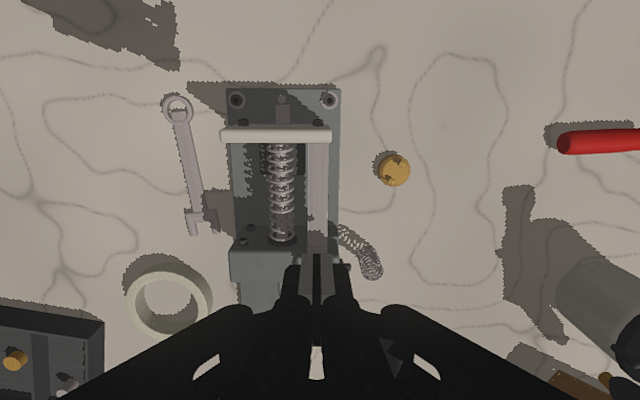

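The catch is still upright: the side crop shows it at (400,320). Contact forces stayed under 1 N, so either the finger didn't push it far enough or it fell back. I'll push again, a little lower and farther, and look while the finger is at the end of the push.

Run:
```python
from h import *
from plant import bot,claw,telemetry,optics
bot.move_linear(W(-35,36,108),.2)
for x in (0,20):
    g=bot.move_linear(W(x,36,108),.08,guard=6);s=telemetry.observe();print(x,g,L(s["tcp_pos"]).round(1),s["wrist_force"].round(2))
    if x==20:
        d=optics.snapshot("side");np.savez("side3.npz",**d)
        crop(d,(190,120,350,265),5,"pics/side3.png")
print(s["time_s"])
```

```text
0 False [ -0.2  36.  108.1] [-0.22 -0.79  0.4 ]
20 False [ 19.7  36.  107.9] [-0.26  0.43 -0.35]
9.4
```

View pics/side3.png

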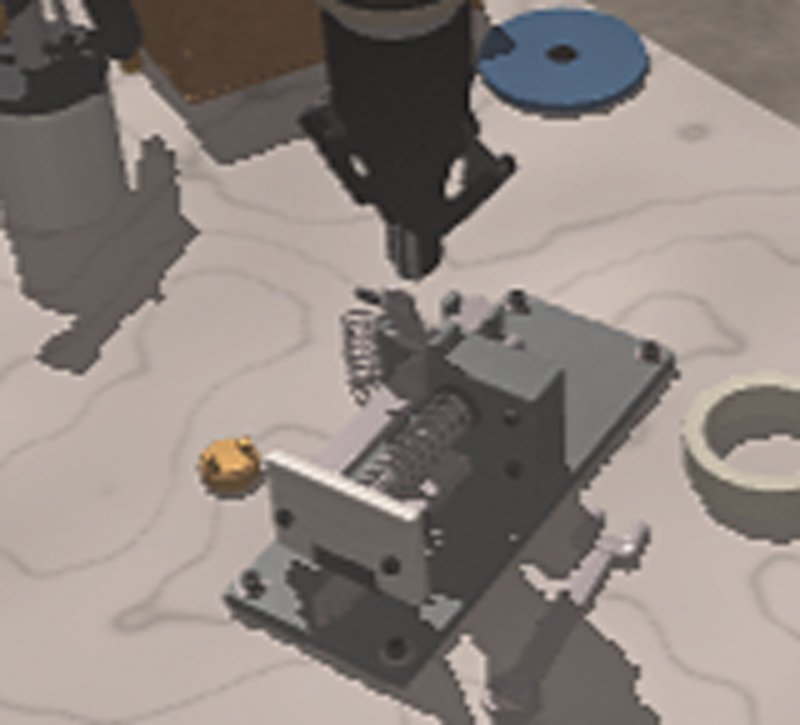

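The fingertip is at crop (415,275), above the catch tip at (400,295), so the finger passed over it. Either the true fingertip is above the reported TCP or the catch sits lower than I think. I'll measure both in the depth images.

Run:
```python
from h import *
from plant import optics,telemetry
s=telemetry.observe();print(s["time_s"],L(s["tcp_pos"]),s["gripper_width"],s["tool_rot"])
d=load("side3.npz");l=L(cloud(d))
print(proj(d,s["tcp_pos"]),proj(d,W(0,36,127)))
tip=(190+415/5,120+275/5);print("tip px",tip)
for v in range(166,188,2):
    u=int(tip[0]);print(v,[l[v,uu].round(0).tolist() for uu in (u-4,u-2,u,u+2)])
d=optics.snapshot("top");np.savez("top3.npz",**d);lt=L(cloud(d))
print("top tcp px",proj(d,s["tcp_pos"]))
crop(d,(235,150,365,280),4.6,"pics/top3.png")
```

```text
9.45 [ 19.37618336  35.92523663 107.81688697] -0.0007577961343348424 [-2.28393905e-04  5.96985985e-01  8.02251568e-01 -3.21041837e-04]
[273.5740075  180.35819772] [269.2336828  179.02566678]
tip px (273.0, 175.0)
166 [[12.0, 42.0, 163.0], [10.0, 34.0, 167.0], [7.0, 25.0, 173.0], [12.0, 22.0, 170.0]]
168 [[9.0, 40.0, 158.0], [10.0, 34.0, 159.0], [15.0, 31.0, 158.0], [12.0, 23.0, 163.0]]
170 [[11.0, 42.0, 149.0], [13.0, 37.0, 149.0], [12.0, 30.0, 153.0], [15.0, 25.0, 153.0]]
172 [[8.0, 41.0, 144.0], [10.0, 36.0, 145.0], [13.0, 31.0, 145.0], [11.0, 23.0, 149.0]]
174 [[8.0, 41.0, 137.0], [8.0, 34.0, 140.0], [10.0, 29.0, 141.0], [13.0, 25.0, 140.0]]
176 [[128.0, 133.0, 4.0], [133.0, 129.0, 2.0], [12.0, 31.0, 132.0], [137.0, 116.0, 4.0]]
178 [[3.0, 39.0, 127.0], [128.0, 126.0, -1.0], [135.0, 123.0, -6.0], [136.0, 116.0, -3.0]]
180 [[3.0, 40.0, 119.0], [0.0, 31.0, 126.0], [120.0, 112.0, 2.0], [122.0, 106.0, 4.0]]
182 [[-1.0, 37.0, 117.0], [-3.0, 29.0, 121.0], [109.0, 105.0, 5.0], [118.0, 104.0, -2.0]]
184 [[2.0, 40.0, 105.0], [3.0, 34.0, 108.0], [6.0, 29.0, 107.0], [108.0, 97.0, 0.0]]
186 [[5.0, 43.0, 94.0], [4.0, 35.0, 99.0], [7.0, 30.0, 99.0], [15.0, 30.0, 92.0]]
top tcp px [275.51417098 208.46213248]
```

View pics/top3.png

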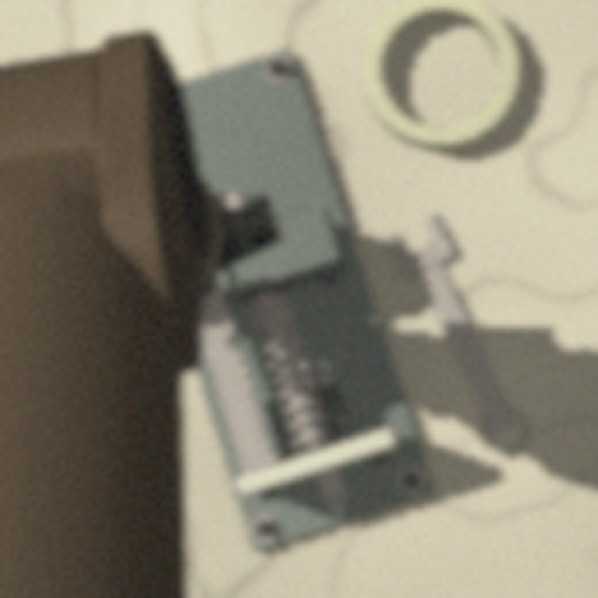

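Run:
```python
from h import *
for n,T in(("side1.npz",(-44.4,36,112.7)),("side2.npz",(-60,36,220)),("side3.npz",(19.4,36,107.8))):
    d=load(n);l=L(cloud(d));m=(abs(l[...,0]-T[0])<25)&(abs(l[...,1]-T[1])<25)&(l[...,2]>T[2]-15)&(l[...,2]<T[2]+70)&(l[...,2]>100)
    if T[0]==19.4: m&=(l[...,0]>5)
    q=l[m]-np.array(T);v,u=np.where(m);i=np.argsort(q[:,2])[:8]
    print(n,q[i].round(0).tolist(),list(zip(u[i],v[i])))
    for z in(0,10,20): print(z,proj(d,W(T[0]-11,T[1]-8,T[2]+z)).round(1))
    k=q[:,2]<60;print(np.percentile(q[k],[2,98],axis=0).round(0))
```

```text
side1.npz [[-5.0, -5.0, 25.0], [-10.0, 2.0, 26.0], [-8.0, -3.0, 26.0], [-10.0, 8.0, 27.0], [-12.0, -6.0, 27.0], [-2.0, -9.0, 28.0], [-11.0, -3.0, 29.0], [-11.0, 4.0, 29.0]] [(np.int64(260), np.int64(187)), (np.int64(257), np.int64(187)), (np.int64(259), np.int64(187)), (np.int64(255), np.int64(186)), (np.int64(259), np.int64(188)), (np.int64(262), np.int64(186)), (np.int64(258), np.int64(187)), (np.int64(256), np.int64(186))]
0 [260.5 195.6]
10 [260.2 192.9]
20 [259.9 190.1]
[[-13. -13.  26.]
 [  5.  14.  59.]]
side2.npz [[-2.0, -2.0, 19.0], [-0.0, -4.0, 22.0], [-10.0, -2.0, 24.0], [-8.0, -4.0, 24.0], [-4.0, -4.0, 24.0], [-11.0, 3.0, 26.0], [-8.0, -4.0, 27.0], [-10.0, 0.0, 27.0]] [(np.int64(253), np.int64(159)), (np.int64(254), np.int64(158)), (np.int64(251), np.int64(159)), (np.int64(252), np.int64(159)), (np.int64(253), np.int64(158)), (np.int64(249), np.int64(158)), (np.int64(252), np.int64(158)), (np.int64(250), np.int64(158))]
0 [253.5 167.7]
10 [253.1 164.5]
20 [252.7 161.4]
[[-12. -13.  24.]
 [  5.  15.  60.]]
side3.npz [[-14.0, -7.0, -4.0], [-13.0, -7.0, -1.0], [-11.0, -5.0, 0.0], [-14.0, -5.0, 10.0], [-2.0, -4.0, 23.0], [-8.0, -5.0, 24.0], [-8.0, -5.0, 28.0], [-9.0, -3.0, 28.0]] [(np.int64(273), np.int64(185)), (np.int64(273), np.int64(184)), (np.int64(273), np.int64(183)), (np.int64(272), np.int64(181)), (np.int64(274), np.int64(175)), (np.int64(273), np.int64(176)), (np.int64(273), np.int64(175)), (np.int64(272), np.int64(175))]
0 [273.8 183.5]
10 [273.5 180.8]
20 [273.3 178. ]
[[-13. -13.   0.]
 [  4.  15.  59.]]
```

All three side views agree. The shut fingertips end about 24 mm above the reported TCP, are about ±12 mm thick along x, and so passed over the catch tip. I'll correct the height by 24 mm from here on: a reported z of 88 puts the tip at about 112.

Run:
```python
from h import *
from plant import bot,claw,telemetry,optics
bot.move_linear(W(19,36,125),.2)
bot.move_linear(W(-45,36,125),.2)
bot.move_linear(W(-45,36,88),.15)
bot.move_linear(W(-16,36,88),.08,guard=6)
for x in (0,8,14,20):
    g=bot.move_linear(W(x,36,88),.05,guard=6);s=telemetry.observe();print(x,g,L(s["tcp_pos"]).round(1),s["wrist_force"].round(2))
    if g: break
d=optics.snapshot("side");np.savez("side4.npz",**d);crop(d,(190,120,350,265),5,"pics/side4.png");print(s["time_s"])
```

```text
0 False [ 0.1 36.  87.9] [-0.37  0.2   0.99]
8 False [ 8.3 36.  88. ] [-0.39  0.61  0.75]
14 False [14.4 36.  88. ] [-1.2  -1.1   0.64]
20 False [20.4 36.  88. ] [ 0.77 -0.25  0.01]
12.4417
```

View pics/side4.png

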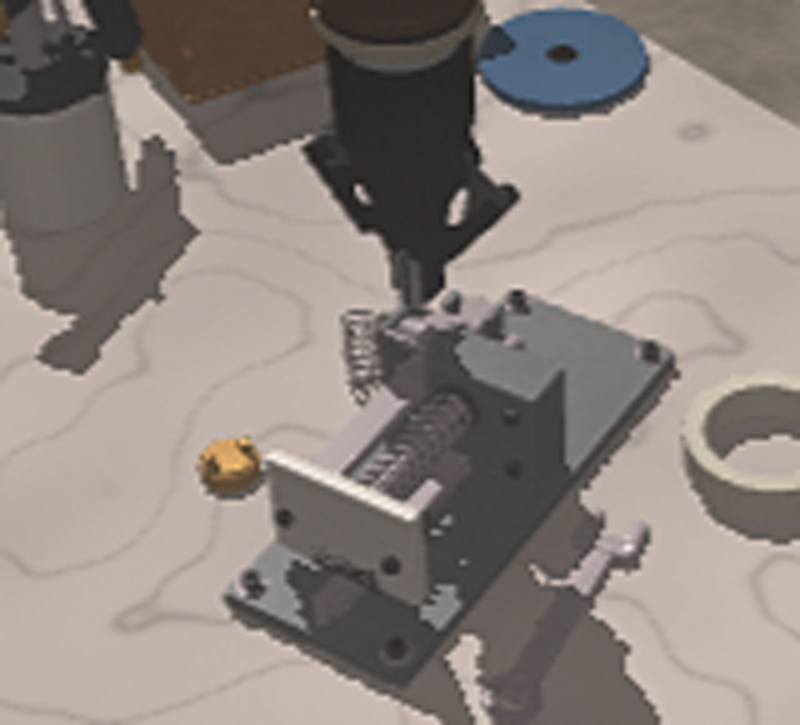

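The catch has tipped over: nothing stands above the head at crop (400,310) any more. I'll retreat, check that it lies on the bar, and move in front of the push plate.

Run:
```python
from h import *
from plant import bot,claw,telemetry,optics
bot.move_linear(W(0,36,120),.15)
bot.move_linear(W(-150,0,125),.25)
bot.move_linear(W(-150,0,28),.15)
s=telemetry.observe();print(s["time_s"],L(s["tcp_pos"]),s["wrist_force"])
d=optics.snapshot("side");np.savez("side5.npz",**d);crop(d,(190,120,350,265),5,"pics/side5.png")
d=optics.snapshot("top");np.savez("top5.npz",**d);crop(d,(235,150,365,280),4.6,"pics/top5.png")
l=L(cloud(d));m=(l[...,2]>55)&(l[...,0]>10)&(l[...,0]<75)&(abs(l[...,1]-45)<25);print(l[m].round(0)[::3].tolist())
```

```text
14.4583 [-1.49310919e+02 -2.75835814e-02  2.81908124e+01] [ 0.04052916 -0.41460588  0.96559347]
[[73.0, 20.0, 67.0], [73.0, 27.0, 58.0], [74.0, 39.0, 57.0], [71.0, 31.0, 62.0], [67.0, 22.0, 69.0], [73.0, 43.0, 56.0], [70.0, 34.0, 59.0], [66.0, 26.0, 62.0], [70.0, 48.0, 69.0], [68.0, 40.0, 63.0], [66.0, 33.0, 56.0], [63.0, 25.0, 59.0], [67.0, 46.0, 66.0], [65.0, 39.0, 59.0], [63.0, 31.0, 56.0], [65.0, 50.0, 64.0], [62.0, 40.0, 60.0], [60.0, 32.0, 57.0], [60.0, 43.0, 61.0], [58.0, 35.0, 58.0], [55.0, 27.0, 57.0], [57.0, 41.0, 61.0], [52.0, 32.0, 71.0], [52.0, 25.0, 59.0], [50.0, 36.0, 72.0], [47.0, 27.0, 76.0], [49.0, 39.0, 72.0], [45.0, 31.0, 76.0], [45.0, 24.0, 61.0], [47.0, 42.0, 73.0], [44.0, 34.0, 75.0], [41.0, 26.0, 75.0], [48.0, 54.0, 72.0], [45.0, 46.0, 73.0], [42.0, 38.0, 78.0], [39.0, 30.0, 75.0], [48.0, 63.0, 73.0], [45.0, 54.0, 76.0], [41.0, 42.0, 73.0], [37.0, 33.0, 82.0], [35.0, 26.0, 73.0], [44.0, 59.0, 69.0], [36.0, 39.0, 79.0], [33.0, 31.0, 80.0], [34.0, 25.0, 60.0], [33.0, 38.0, 77.0], [29.0, 29.0, 84.0], [26.0, 21.0, 91.0], [29.0, 37.0, 85.0], [27.0, 30.0, 85.0], [24.0, 22.0, 88.0], [26.0, 36.0, 86.0], [23.0, 28.0, 86.0], [29.0, 54.0, 90.0], [26.0, 46.0, 93.0], [23.0, 36.0, 87.0], [20.0, 28.0, 91.0], [17.0, 20.0, 92.0], [24.0, 50.0, 92.0], [22.0, 42.0, 86.0], [19.0, 34.0, 93.0], [16.0, 26.0, 92.0], [22.0, 53.0, 89.0], [21.0, 46.0, 83.0], [17.0, 38.0, 92.0], [14.0, 30.0, 92.0], [12.0, 22.0, 89.0], [18.0, 49.0, 91.0], [15.0, 41.0, 93.0], [13.0, 33.0, 91.0], [11.0, 26.0, 88.0], [17.0, 55.0, 88.0], [15.0, 48.0, 85.0], [12.0, 39.0, 92.0], [15.0, 58.0, 90.0], [13.0, 51.0, 88.0], [13.0, 59.0, 88.0], [10.0, 51.0, 92.0]]
```

View pics/side5.png

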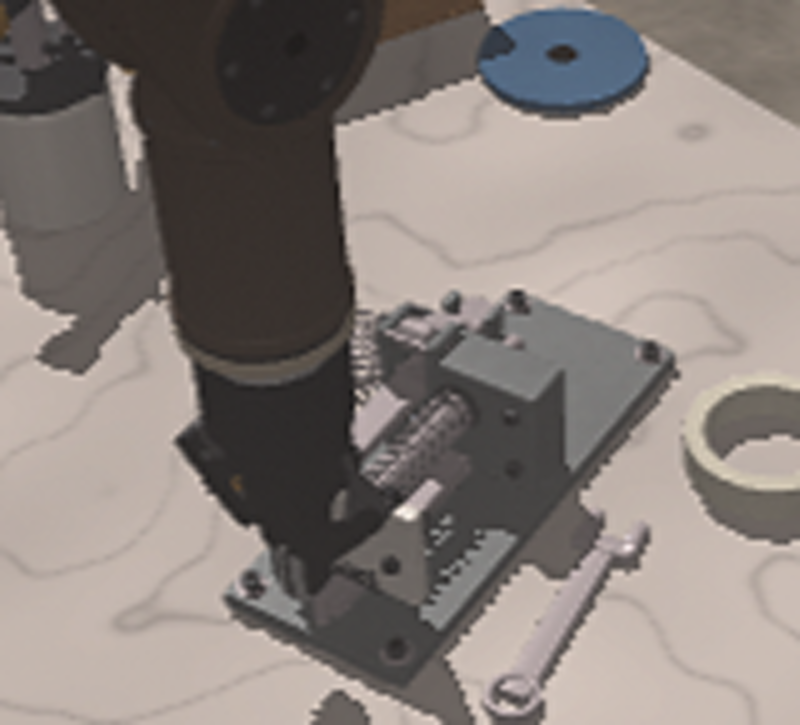

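View pics/top5.png

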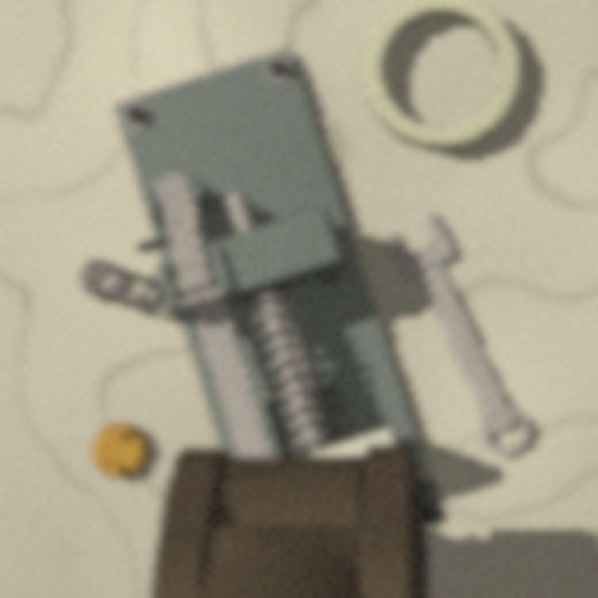

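The catch lies on the bar: its points slope from z 93 at the pivot to z 71 at x 52, and the finger pin is at (150,243) in the top crop. The fingers are in front of the push plate. Next I feel for contact and then push slowly.

Run:
```python
from h import *
from plant import bot,claw,telemetry,optics
g=bot.move_linear(W(-110,0,28),.04,guard=3.5)
s=telemetry.observe();l=L(s["tcp_pos"]);print(g,s["time_s"],l.round(1),s["wrist_force"].round(2),(s["wrist_force"][:2]@EX).round(2))
```

```text
True 15.2333 [-1.245e+02  1.000e-01  2.770e+01] [-4.99 -1.59  5.88] -5.24
```

Run:
```python
from h import *
from plant import bot,claw,telemetry,optics
bot.dwell(.1)
for i in range(3):
    s=telemetry.observe();print(s["time_s"],L(s["tcp_pos"]).round(1),s["wrist_force"].round(2));bot.dwell(.05)
d=optics.snapshot("wrist");cv2.imwrite("pics/wrist6.png",d["color"][:,:,::-1])
d=optics.snapshot("side");np.savez("side6.npz",**d);crop(d,(190,150,320,265),5,"pics/side6.png")
```

```text
15.3333 [-1.256e+02  1.000e-01  2.760e+01] [-2.3  -0.86  3.9 ]
15.3833 [-1.256e+02  1.000e-01  2.760e+01] [-2.31 -0.1   2.7 ]
15.4333 [-125.5    0.    27.6] [-1.26 -1.28  3.08]
```

View pics/wrist6.png

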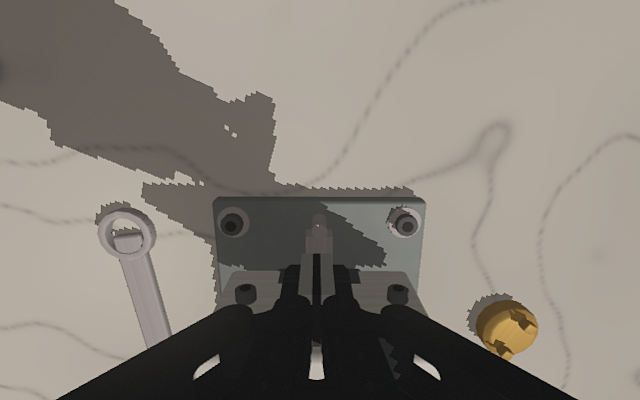

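View pics/side6.png

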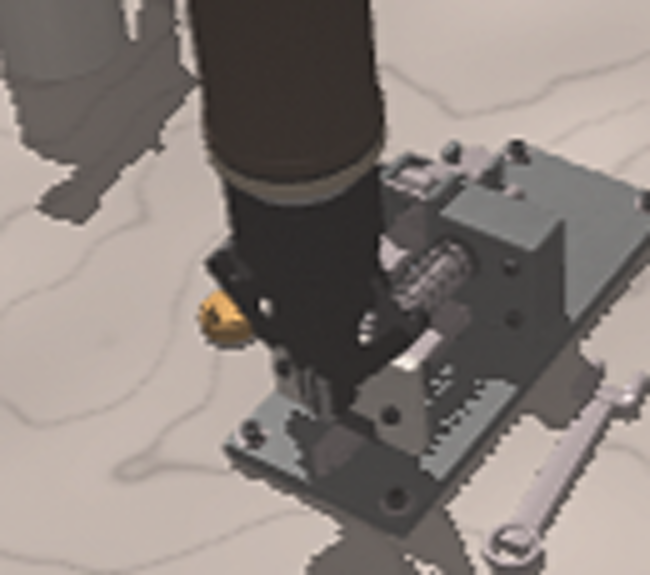

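The fingers touch the plate. The small upward force suggests the finger links are close to the plate's top edge, so I'll back off, raise 12 mm to a tip height of about 64, and take the contact again.

Run:
```python
from h import *
from plant import bot,claw,telemetry,optics
bot.move_linear(W(-134,0,28),.06)
bot.move_linear(W(-134,0,40),.06)
bot.dwell(.1);b=telemetry.observe()["wrist_force"];print(b.round(2))
g=bot.move_linear(W(-110,0,40),.03,guard=3.5)
bot.dwell(.15)
s=telemetry.observe();print(g,s["time_s"],L(s["tcp_pos"]).round(1),(s["wrist_force"]-b).round(2))
for x in range(-122,-101,4):
    bot.move_linear(W(x,0,40),.03,guard=25);s=telemetry.observe();f=s["wrist_force"]-b
    print(x,round(s["time_s"],2),L(s["tcp_pos"]).round(1),f.round(1),(f[:2]@EX).round(1))
```

```text
[ 0.02 -0.88 -0.42]
True 16.9667 [-1.244e+02  1.000e-01  3.940e+01] [-1.39  1.18  0.37]
-122 17.22 [-1.235e+02  1.000e-01  3.950e+01] [-5.3 -1.2 -2.8] -5.4
-118 17.5 [-1.193e+02  1.000e-01  3.950e+01] [-4.8 -1.9 -2.5] -5.2
-114 17.78 [-1.153e+02  1.000e-01  3.950e+01] [-5.4 -0.9 -3.9] -5.4
-110 18.07 [-1.115e+02  1.000e-01  3.950e+01] [-5.6 -1.6 -2.3] -5.8
-106 18.35 [-107.7    0.    39.5] [-5.7 -2.1 -2.3] -6.1
-102 18.63 [-103.8    0.    39.5] [-6.8 -1.3 -1.3] -6.9
```

Run:
```python
from h import *
from plant import bot,claw,telemetry,optics
for x in (-98,-94,-90,-86,-82,-80):
    bot.move_linear(W(x,0,40),.03,guard=25);s=telemetry.observe();f=s["wrist_force"]
    print(x,round(s["time_s"],2),L(s["tcp_pos"]).round(1),f.round(1),(f[:2]@EX).round(1))
bot.dwell(.2);s=telemetry.observe();print(L(s["tcp_pos"]).round(2))
def plate(d):
    l=L(cloud(d));m=(l[...,2]>86)&(l[...,2]<96)&(l[...,0]>-125)&(l[...,0]<-40)&(abs(l[...,1])<48)&(abs(l[...,1])>24);return m.sum(),np.percentile(l[m][:,0],[5,50,95]) if m.any() else 0
print("ref",plate(load("side0.npz")),plate(load("top0.npz")))
d=optics.snapshot("side");np.savez("side7.npz",**d);crop(d,(190,120,350,265),5,"pics/side7.png");print(plate(d))
d=optics.snapshot("top");np.savez("top7.npz",**d);crop(d,(235,150,365,280),4.6,"pics/top7.png");print(plate(d))
```

```text
-98 18.92 [-100.1    0.    39.5] [-6.9 -2.5  0.1] -7.3
-94 19.2 [-96.2   0.   39.5] [-8.1 -3.   0.4] -8.6
-90 19.48 [-92.4  -0.   39.5] [-7.9 -3.2  0.8] -8.5
-86 19.77 [-88.5   0.   39.5] [-8.7 -3.6  1.6] -9.3
-82 20.05 [-84.8  -0.   39.4] [-9.8 -3.9  2.5] -10.5
-80 20.3 [-83.   -0.   39.4] [-10.2  -3.6   3.1] -10.8
[-8.300e+01 -1.000e-02  3.945e+01]
ref (np.int64(73), array([-114.54544252, -110.42657454, -102.97449211])) (np.int64(75), array([-114.74572873, -108.87647597, -103.77810553]))
(np.int64(35), array([-72.93180909, -68.04101125, -62.57017144]))
(np.int64(0), 0)
```

View pics/side7.png

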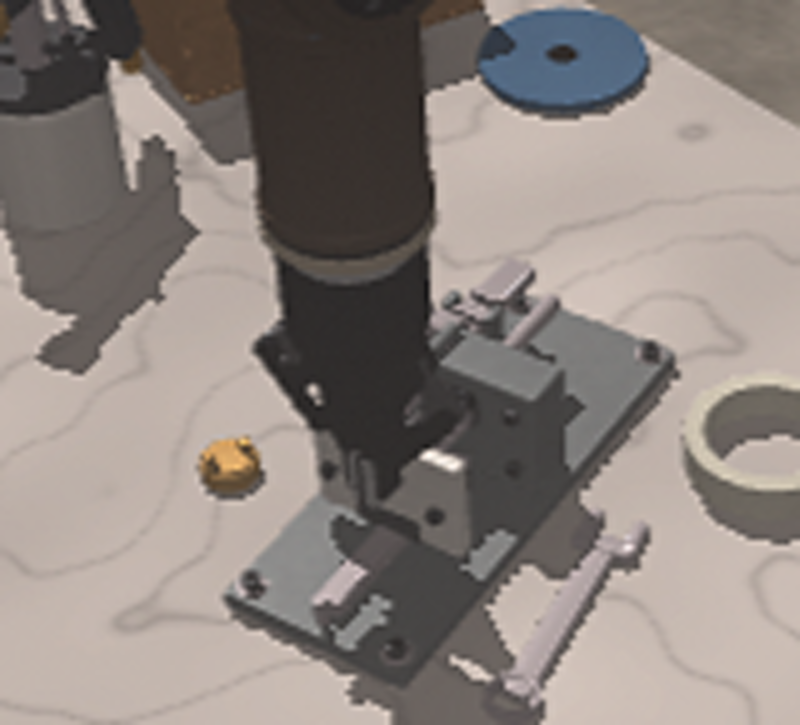

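View pics/top7.png

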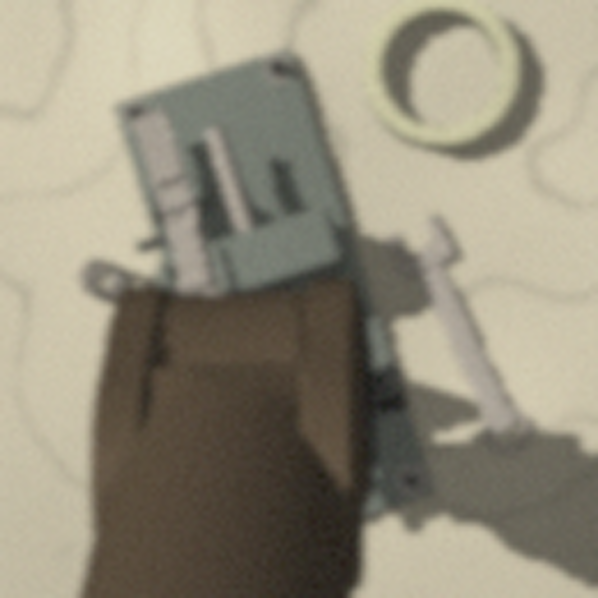

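The two measurements agree: the TCP has moved 41.5 mm since contact and the camera puts plate travel at about 42 mm. That is past the middle notch, which engages at 37 mm, and short of the last one at 52–55 mm. I'll let the slide back slowly.

Run:
```python
from h import *
from plant import bot,claw,telemetry,optics
for x in (-84,-87,-90,-93,-96,-100):
    bot.move_linear(W(x,0,40),.03);s=telemetry.observe();f=s["wrist_force"]
    print(x,L(s["tcp_pos"]).round(1),(f[:2]@EX).round(1))
bot.move_linear(W(-150,0,40),.12)
bot.move_linear(W(-170,0,160),.2)
d=optics.snapshot("side");np.savez("side8.npz",**d);crop(d,(190,120,350,265),5,"pics/side8.png")
def plate(d):
    l=L(cloud(d));m=(l[...,2]>86)&(l[...,2]<96)&(l[...,0]>-125)&(l[...,0]<-40)&(abs(l[...,1])<48);return m.sum(),np.percentile(l[m][:,0],[5,50,95]) if m.any() else 0
print(plate(load("side0.npz")),plate(d))
dt=optics.snapshot("top");np.savez("top8.npz",**dt);crop(dt,(235,150,365,280),4.6,"pics/top8.png");print(plate(load("top0.npz")),plate(dt))
s=telemetry.observe();print(s["time_s"],s["wrist_force"])
```

```text
-84 [-87.3   0.   39.4] -11.4
-87 [-90.2   0.   39.4] -11.3
-90 [-90.6  -0.1  39.9] -5.6
-93 [-91.6   0.   40.4] 0.6
-96 [-95.8   0.   40.1] -0.3
-100 [-100.2   -0.    40. ] 0.7
(np.int64(146), array([-114.668647  , -110.33631077, -102.54213693])) (np.int64(140), array([-80.5923956 , -76.18958268, -68.90351393]))
(np.int64(154), array([-114.74673634, -109.26936615, -103.77749301])) (np.int64(154), array([-80.84676715, -75.76130129, -70.27618576]))
23.5917 [ 0.18700523  0.54360568 -0.31782342]
```

View pics/side8.png

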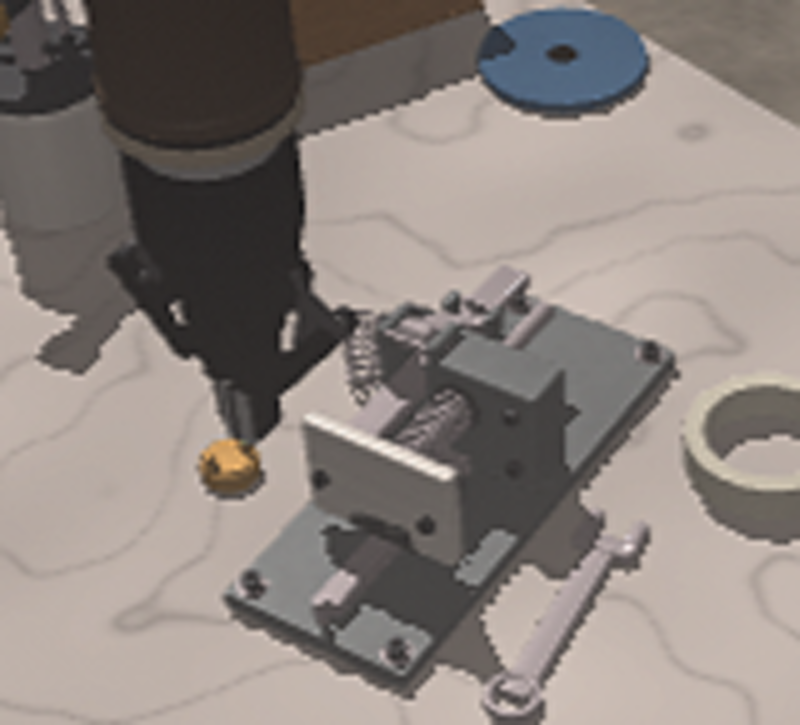

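View pics/top8.png

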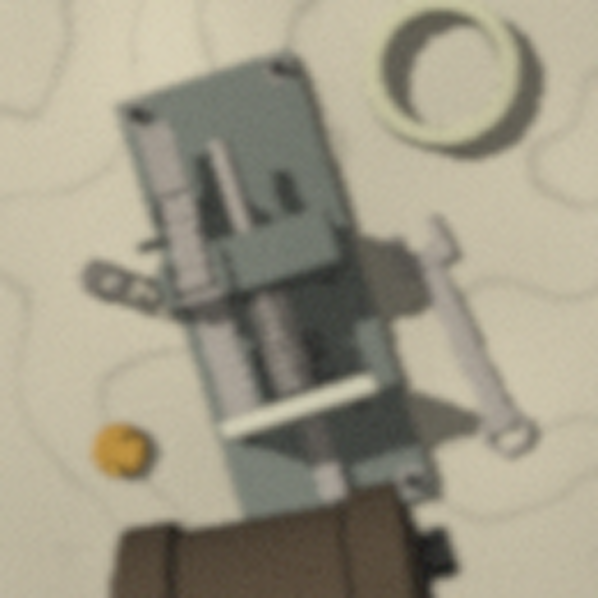

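The slide is held at 34 mm in both views, which is the middle notch, and the force dropped to zero at a TCP x of about -91. The bystanders are where they were, and the robot is clear. Handing in.

Run:
```python
from plant import ticket,telemetry
ticket.finish_job();print(telemetry.observe()["time_s"])
```

```text
the job is handed in; nothing more can be done
the job is handed in; nothing more can be done
```

The catch is tipped onto the ratchet bar, the slide is held at the middle notch, and the job is handed in. The robot clock read 23.6 s just before hand-in, against the 48 s limit.

**Catch:** The first two passes missed. The shut fingertips end about 24 mm above the reported TCP, so they went over the catch tip without touching it. After I corrected the height, it tipped over with a contact force under 2 N. Depth points showed it lying on the bar before I pushed the slide.

**Slide:** I backed off the first contact because of an unexplained upward force of about 3–6 N, and re-approached 12 mm higher. I then pushed at 0.03 m/s to about 42 mm, 41.5 mm by TCP travel and 42 mm by camera. I let it back slowly until the catch took the load at about 34 mm.

**Final checks:**
- **Held position:** Both cameras show the push plate 34 mm in, matching the middle notch.
- **Clearance:** The wrist force is back near zero and the gripper is clear of everything.
- **Bystanders:** The spare spring, air cap, spanner and tape roll look unmoved in the closing pictures. I did not re-check the others closely, but the arm stayed well away from them.

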